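Pour the filter balls from the spouted jug into the tub

TASK

Pick up the white jug by its handle, turn it so that its spout faces the low rectangular white tub, and tip the two clay filter balls out over the spout into the tub, leaving the tub where it stands. Then stand the empty jug upright on the bench again and let go of it.

Things in the scene. Friction and masses are not known exactly. Their poses are not given: they have to be found in the camera images.
- jug: white plastic jug, 100 mm high, 0.2 kg; outer radius 34 mm at foot, 50 at rim. Origin: centre of underside, z up, +x to the spout (tip at x 74, z 100 mm; at start roughly away from the robot). Handle at -x: upright bar 16 mm wide (y), 12 thick, centred at x -86, z 22 to 90 mm, 30 mm off the wall; pinch its width from above, hand leaning to -x up to 45 degrees if wished. Empties tipped 90 degrees
- tub: low rectangular white plastic tub, open on top, 160 mm (x) by 120 mm (y) by 70 mm high, walls and floor 4 mm, 0.9 kg, loose on the bench to the left or right of the jug (a tall round glass beaker, not wanted, stands on the other side). Origin: centre of its underside, z up
- ball_a: one of two identical unglazed clay filter balls, 24 mm in diameter, about 18 g, lying at the start on the floor of the jug; origin at its centre
- ball_b: one of two identical unglazed clay filter balls, 24 mm in diameter, about 18 g, lying at the start on the floor of the jug; origin at its centre
Not all that is in view belongs to the job. What is shaped like the tub but orange is not meant.

How it is judged:
On the way, in this order (a step that is already met when the one before it is completed fails the run):
1. the jug is lifted more than 20 mm off the bench, upright, with both balls in it (height (world z) of jug above 0.02 m and angle between jug's own z axis and vertical below 0.6 rad and distance between each of ball_a, ball_b and jug below 0.08 m), for 0.2 s.
2. above the tub, the jug is tipped more than 60 degrees with the spout as its leading side (angle between jug's own z axis and vertical above 1.05 rad and angle between jug's own x axis and vertical above 2.3 rad and height (world z) of jug above 0.07 m and horizontal distance between jug and tub below 0.2 m), for 0.1 s.
At the end, for the whole second after the job is handed in: Both balls lie inside the tub; the tub stands upright within 30 mm of where it was; the jug stands on the bench, upright within 7 degrees and at rest (x of ball_a in the frame of tub between -0.078 and 0.078 m and y of ball_a in the frame of tub between -0.058 and 0.058 m and z of ball_a in the frame of tub between 0 and 0.05 m and x of ball_b in the frame of tub between -0.078 and 0.078 m and y of ball_b in the frame of tub between -0.058 and 0.058 m and z of ball_b in the frame of tub between 0 and 0.05 m and angle between jug's own z axis and vertical below 0.12 rad and height (world z) of jug between -0.01 and 0.01 m and linear speed of jug below 0.03 m/s and distance of tub from where it was at the start of the episode below 0.03 m and angle between tub's own z axis and vertical below 0.1 rad); the robot touches nothing.
It fails at once if the jug is tipped more than 60 degrees over a side other than its spout (the spout more than about 55 degrees off the way it is tipped) (angle between jug's own z axis and vertical between 1.05 and 2.2 rad and angle between jug's own x axis and vertical below 2.09 rad).
It also fails if it takes over 51 s, if anything falls off the work surface, if the arm or the gripper's body presses on something with over 40 N, if the wrist force passes 120 N, or if a joint passes its speed limit or range.

ROBOT

A 7-joint arm with a two-finger parallel gripper is mounted at the origin on the work surface. World frame = base frame: x ahead of the robot, y to its left, z up, the work surface at z = 0. Lengths are in m, angles in rad, forces in N, time in s.
With the tool pointing down it reaches from about 0.4 to 0.85 m from the base axis. Payload 10.4 kg.
Tool frame: the origin (TCP) lies between the finger pads; the fingertips stand 14 mm ahead of it and the grasp point (between the pads) lies 5 mm behind it (r.finger_overhang is the z of the fingertips in the tool frame, in m); z points along the fingers, y is the line along which they close (so a half turn about z gives the same grasp; the last joint's range is limited). The gripper opens to 87 mm and grips with 3 to 60 N. Pads are 19 mm wide; open, the fingers measure 117 mm over their backs; the gripper's body (75 mm by 190 mm) begins 51 mm behind the grasp point.
Start: joints at [-1.167, 0.332, -0.065, 1.46, 0.022, 1.35, -0.088], TCP at [0.259, 0.569, 0.237] pointing down, gripper open.
Joint ranges: [-2.6, 2.6], [-0.5, 2.12], [-1.47, 1.34], [0.16, 2.42], [-1.27, 4.41], [0.06, 2.06], [-2.6, 2.6]. Speed limits (rad/s): [2.22, 2.22, 2.79, 2.79, 3.14, 3.14, 3.14].

INTERFACE

Orientations are given as a unit quaternion [x, y, z, w].
In Python, from bench import r, optics gives the robot as it stands.
- The arm moves only by the shell command python3 -m pendant 'ROWS' [FORCE]. ROWS is JSON, a list of rows, each a list of 7 numbers: the closure, from -1 (fully open) to 1 (shut), then the shift along the tool's x, y, z scaled (see below), then the turn, a rotation vector about the tool's x, y, z scaled (see below). In form: [[grip, x, y, z, rx, ry, rz], ...]. A call has 1 to 8 rows; each row is the pose to reach, as a shift and turn from the pose commanded when the call began, along the tool's axes at that moment; what a row does not reach only later rows make up. The controller multiplies each number of a shift by 0.3 m and each number of a turn by 120 degrees. A row lasts 1/8 s, in which the tool goes at most 62.5 mm and 10.7 degrees, less where a joint would pass 70% of its speed; a pose out of reach is approached as far as the arm can. A call with a number of a shift or a turn outside -1 to 1 is refused whole. A call with a gripper value outside its range is refused whole. The fingers move at their own pace and stop on an object; FORCE is the grip in N (left out, the last holds). Time passes only in rows, so rows that repeat a pose let the fingers close. It gives the time, the measured TCP pose, the force, the opening and the grip force at its end, in the units of the state.
- r.read_state(): the state, without advancing time (a new reading comes with each control period).
- optics.camera(name): name is "scene" or "top" or "wrist"; returns a dict with "pixels" (420x560x3 uint8, red, green, blue), "vfov" (degrees; the focal length in pixels is half the picture's height over the tangent of half this angle, whatever the lens; pixels are square), "cx", "cy" (the principal point, pixels), "D" ([k1, k2, p1, p2, k3] as OpenCV has them; the pictures are not rectified), "rvec" (rotation vector, rad) and "tvec" (3), from world to camera coordinates, as OpenCV has them. Camera axes: x right, y down, z forward; pixel columns grow to the right and rows downward; lengths in m; the calibration is good to about 2 mm. A picture is of the moment at which its call begins. There is no depth.
- r.close_job(): hands the job in; it is judged then, once.
The state is a dict: "time": time; "joint_positions": joint angles; "joint_vel": joint speeds; "joint_torque": joint torques, N m; "ee_pos": TCP position; "eef_rot": TCP orientation; "ft_force": force on the tool from outside, world axes, zero at the start; "torque": the same for the moment, N m; "width": finger opening in m; "grip_force": force on a finger pad.
Only numpy, scipy, OpenCV 4.12 (cv2) and the standard library are available. Lean on these libraries where they do the work, as an engineer would, in place of code of your own. Each camera call takes 0.05 s, during which the arm holds its last target. There are 200 camera calls.

## Working session

There is one attempt and no reset: what is moved stays moved. The work goes in short steps, Python scripts to look and compute and a shell command to move; the robot and the scene stay as the last step left them, time stands still between calls to the robot, and variables do not carry over. Pictures are saved under pics/ and viewed, at most 10 in all, crops included, and the job is handed in when it is done.

```bash
mkdir -p pics; ls; python3 - <<'E'
from bench import r, optics
import cv2
for n in ("scene","top"):
    c=optics.camera(n); cv2.imwrite(f"pics/{n}0.png",c["pixels"][:,:,::-1]); print(n,{k:v for k,v in c.items() if k!="pixels"})
s=r.read_state(); print(s, r.finger_overhang)
E
```

```text
pics
scene {'vfov': 50.492161864614125, 'cx': 274.6466870889961, 'cy': 202.42950032883437, 'D': array([-0.1145102,  0.       ,  0.       ,  0.       ,  0.       ]), 'rvec': array([ 1.16009097,  2.11986747, -1.16593071]), 'tvec': array([ 0.36790813, -0.15701906,  1.4344366 ])}
top {'vfov': 49.51328419254451, 'cx': 277.46728403531483, 'cy': 206.02377427977925, 'D': array([-0.07603121,  0.        ,  0.        ,  0.        ,  0.        ]), 'rvec': array([ 2.09030173, -2.14882846,  0.17531057]), 'tvec': array([-0.08951761,  0.512052  ,  0.96306035])}
{'time': 0.1, 'joint_positions': array([-1.16660383,  0.33281408, -0.06472369,  1.46085079,  0.02159626,
        1.34987325, -0.08848418]), 'joint_vel': array([-8.91716908e-05, -1.95016676e-03, -1.18307476e-03, -2.53099604e-03,
       -3.66106557e-04,  1.38564814e-04, -7.43614409e-04]), 'joint_torque': array([ 1.53977166e-03, -6.24545717e+01,  2.49230635e-02, -3.90714312e+01,
       -6.14569592e-02,  3.67059745e-02,  3.92703350e-05]), 'ee_pos': array([0.25857655, 0.568652  , 0.23583328]), 'eef_rot': array([ 2.11752693e-01,  9.77323082e-01, -6.15144647e-04, -1.10950887e-04]), 'ft_force': array([-0.26177829, -0.0575383 ,  0.05912282]), 'torque': array([-0.04098248,  0.04852543,  0.00547496]), 'grip_force': 0.0, 'width': 0.08684827158883565} 0.014
```

View pics/scene0.png

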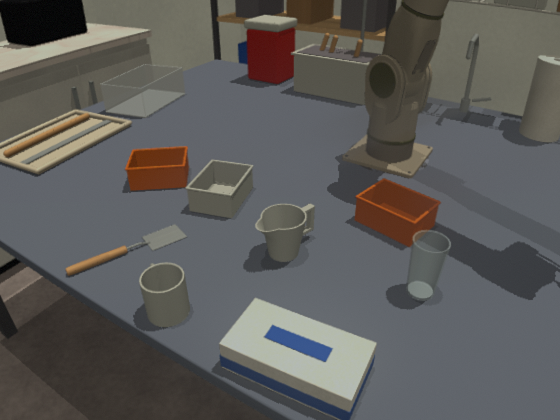

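View pics/top0.png

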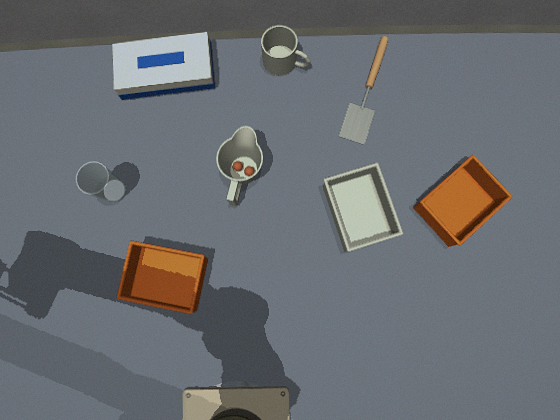

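The scene and top views agree (in top, up is +x and right is −y).

Jug candidates in the top view:
- White jug with spout and balls, at (240,160). This is my choice.
- White mug, at (280,50).

Tub candidates in the top view:
- White tub, at (362,207). This is my choice.
- Orange tubs, at (462,202) and (163,277).
- White/blue box, at (162,65).

The beaker is at (93,178). I'll check the choice in one close crop.

```bash
cat > h.py <<'E'
import numpy as np, cv2
from scipy.spatial.transform import Rotation as R
def K(c):
    f=c["pixels"].shape[0]/2/np.tan(np.radians(c["vfov"]/2)); return np.array([[f,0,c["cx"]],[0,f,c["cy"]],[0,0,1]])
def ray(c,px):
    u=cv2.undistortPoints(np.array(px,float).reshape(-1,1,2),K(c),c["D"]).reshape(-1,2)
    M=cv2.Rodrigues(c["rvec"])[0]; return -M.T@c["tvec"], np.c_[u,np.ones(len(u))]@M
def plane(c,px,z):
    o,d=ray(c,px); return o+d*((z-o[2])/d[:,2])[:,None]
def proj(c,P): return cv2.projectPoints(np.array(P,float),c["rvec"],c["tvec"],K(c),c["D"])[0].reshape(-1,2)
E
python3 - <<'E'
from h import *; from bench import optics
c=optics.camera("top"); im=c["pixels"][:,:,::-1].copy()
hsv=cv2.cvtColor(im,cv2.COLOR_BGR2HSV)
# whitish-cream: warm (r>=b) against blueish bench
b,g,rr=[im[:,:,i].astype(int) for i in range(3)]
m=((rr-b>-4)&(hsv[:,:,1]<90)&(rr>70)).astype(np.uint8)
m=cv2.morphologyEx(m,cv2.MORPH_CLOSE,np.ones((3,3)))
cs,_=cv2.findContours(m,cv2.RETR_EXTERNAL,cv2.CHAIN_APPROX_NONE)
for k in cs:
    if cv2.contourArea(k)<300: continue
    x,y,w,h=cv2.boundingRect(k); print(x,y,w,h,cv2.contourArea(k))
    if 200<x<420 and 100<y<260:
        if x>300:
            P=plane(c,k.reshape(-1,2),0.07)
            q=cv2.minAreaRect((P[:,:2]*1000).astype(np.float32)); print("tub",q)
        else:
            P=plane(c,k.reshape(-1,2),0.1); np.save("jug.npy",k.reshape(-1,2))
            print("jug extents z.1",P.min(0),P.max(0))
            print("cols", plane(c,[(240,158),(246,129),(233,195)],.1))
    cv2.drawContours(im,[k],-1,(0,0,255),1)
crop=np.vstack([np.hstack([cv2.resize(c["pixels"][115:215,190:290,::-1],(400,400),interpolation=2),cv2.resize(im[115:215,190:290],(400,400),interpolation=0)])])
cv2.imwrite("pics/crop1.png",crop)
E
```

```text
182 385 108 35 2829.0
323 162 80 90 4580.5
tub ((499.0328674316406, -285.1933898925781), (168.12677001953125, 133.5764617919922), 15.636510848999023)
216 126 47 80 2061.0
jug extents z.1 [ 0.50415171 -0.07421759  0.1       ] [0.67828115 0.02471241 0.1       ]
cols [[ 0.60621416 -0.02688723  0.1       ]
 [ 0.67111466 -0.04054548  0.1       ]
 [ 0.52577454 -0.01125777  0.1       ]]
339 82 36 62 944.0
114 74 99 21 507.5
0 0 560 76 21946.5
```

View pics/crop1.png

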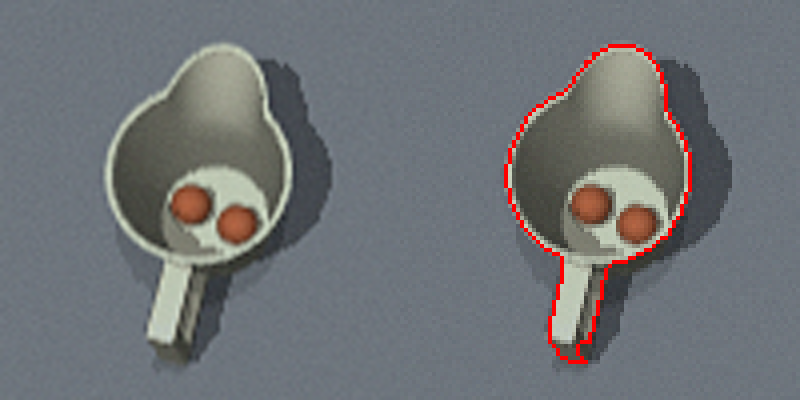

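```bash
cat >> h.py <<'E'
def toolR(Rj,lean):  # tool axes in jug frame for a hand leaning to -x by lean deg
    s,c=np.sin(np.radians(lean)),np.cos(np.radians(lean))
    return R.from_matrix(Rj.as_matrix()@np.array([[-c,0,s],[0,1,0],[-s,0,-c]]))
def jugR(head,tip): return R.from_euler("ZY",[head,tip],degrees=True)
def tcp(O,head,tip,lean,gz=.065):
    Rj=jugR(head,tip); T=toolR(Rj,lean); return np.array(O)+Rj.apply([-.086,0,gz])+.005*T.apply([0,0,1]),T
def rows(p,T,p0=None,T0=None):
    from bench import r
    if p0 is None:
        s=r.read_state(); p0,T0=s["ee_pos"],R.from_quat(s["eef_rot"])
    d=T0.inv().apply(p-p0); w=(T0.inv()*T).as_rotvec()
    print("target",p.round(4),"shift mm",(d*1000).round(),"deg",np.degrees(w).round(1))
    print("ROW",(d/.3).round(3).tolist()+(np.degrees(w)/120).round(3).tolist(),"nrows",np.linalg.norm(d)/.0625,np.degrees(np.linalg.norm(w))/10.7)
E
python3 - <<'E'
from h import *; from bench import optics
c=optics.camera("top")
q=lambda *a:[(190+x/4,115+y/4) for x,y in a]
C=plane(c,q((199.5,172)),.1)[0]; S=plane(c,q((222,44)),.1)[0]; H=plane(c,q((179.5,264),(160.5,342.5)),.09)
rim=plane(c,q((108,172),(291,172)),.1)
print("C",C,"spout",S,np.linalg.norm(S-C),"H",H,np.linalg.norm(H-C,axis=1),"rim w",np.linalg.norm(rim[1]-rim[0]))
a=lambda v:np.degrees(np.arctan2(v[1],v[0])); print(a(S-C),a(C-H[1]),a(H[0]-H[1]),a(S-H[1]))
# tub inner floor + rim corners check
k=[(325,181),(377,165),(402,233),(349,250)]
P=plane(c,k,.07); print(P,P.mean(0))
rows(*tcp([.5,-.19,.15+.09],-90,0,40)); 
E
```

```text
C [ 0.60622292 -0.02661908  0.1       ] spout [ 0.67801635 -0.03953893  0.1       ] 0.07294668605768553 H [[ 0.55839641 -0.01440105  0.09      ]
 [ 0.51585646 -0.00390238  0.09      ]] [0.05036523 0.0937131 ] rim w 0.09821412442345011
-10.201679517430428 -14.110865870345219 -13.863314692190718 -12.394402025202051
[[ 0.55730417 -0.20897899  0.07      ]
 [ 0.59007727 -0.32491057  0.07      ]
 [ 0.43847322 -0.36873391  0.07      ]
 [ 0.40563674 -0.25323593  0.07      ]] [ 0.49787285 -0.28896485  0.07      ]
target [ 0.5    -0.1072  0.3012] shift mm [-500. -515.  -65.] deg [ 22.8 -35.4  62.8]
ROW [-1.665, -1.718, -0.215, 0.19, -0.295, 0.523] nrows 11.531006537151313 7.064505393373301
```

```bash
python3 -m pendant '[[-1,-0.83,-0.86,-0.15,0.1,-0.15,0.26],[-1,-0.83,-0.86,-0.15,0.1,-0.15,0.26],[-1,-0.83,-0.86,-0.15,0.1,-0.15,0.26],[-1,-0.83,-0.86,-0.15,0.1,-0.15,0.26],[-1,-0.83,-0.86,-0.15,0.1,-0.15,0.26],[-1,-0.83,-0.86,-0.15,0.1,-0.15,0.26],[-1,-0.83,-0.86,-0.15,0.1,-0.15,0.26]]'; python3 - <<'E'
from h import *
rows(*tcp([.5,-.19,.24],-90,0,40))
E
```

```text
time: 1.08
ee_pos: [0.3799, 0.2277, 0.2824]
eef_rot: [0.464, 0.866, -0.133, 0.129]
ft_force: [0.5, 1.0, -0.2]
width: 0.0864
grip_force: 0.0
target [ 0.5    -0.1072  0.3012] shift mm [-329.  -80.  112.] deg [ 11.  -17.3  31.3]
ROW [-1.096, -0.267, 0.372, 0.092, -0.144, 0.261] nrows 5.701247167478569 3.493527554077484
```

```bash
python3 -m pendant '[[-1,-1,-0.25,0.34,0.092,-0.144,0.261],[-1,-1,-0.25,0.34,0.092,-0.144,0.261],[-1,-1,-0.25,0.34,0.092,-0.144,0.261],[-1,-1,-0.25,0.34,0.092,-0.144,0.261],[-1,-1,-0.25,0.34,0.092,-0.144,0.261],[-1,-1,-0.25,0.34,0.092,-0.144,0.261],[-1,-1,-0.25,0.34,0.092,-0.144,0.261]]'; python3 - <<'E'
from h import *
from bench import r
print(r.read_state()["joint_positions"].round(2))
O=np.array([.498,-.289,.18])+[0,.106,.02]
rows(*tcp(O,-90,100,40))
E
```

```text
time: 1.95
ee_pos: [0.4885, -0.0744, 0.2987]
eef_rot: [0.663, 0.666, -0.242, 0.243]
ft_force: [-0.2, 0.6, -0.2]
width: 0.087
grip_force: 0.0
[-0.77  0.08  0.42  1.81  0.62  1.54 -0.45]
target [ 0.498  -0.2576  0.2709] shift mm [-122.    9.  139.] deg [-1.000e-01  1.001e+02  3.000e-01]
ROW [-0.408, 0.029, 0.464, -0.001, 0.834, 0.002] nrows 2.9684178635514926 9.350807630010324
```

```bash
python3 -m pendant '[[-1,-0.1,0,0.08,0,0.1,0],[-1,-0.14,0,0.16,0,0.2,0],[-1,-0.18,0.01,0.24,0,0.3,0],[-1,-0.23,0.01,0.32,0,0.4,0],[-1,-0.28,0.02,0.4,0,0.5,0],[-1,-0.33,0.02,0.46,0,0.58,0],[-1,-0.37,0.03,0.46,0,0.66,0],[-1,-0.4,0.03,0.46,0,0.74,0]]';python3 -m pendant '[[-1,0,0,0,0,0.09,0],[-1,0,0,0,0,0.09,0]]'; python3 - <<'E'
from h import *
from bench import r
print(r.read_state()["joint_positions"].round(2))
O=np.array([.498,-.289,.18])+[0,.106,.02]
rows(*tcp(O,-90,100,40))
E
```

```text
time: 2.95
ee_pos: [0.4999, -0.254, 0.2706]
eef_rot: [0.647, 0.653, 0.277, -0.28]
ft_force: [1.5, 0.8, -0.4]
width: 0.087
grip_force: 0.0
time: 3.2
ee_pos: [0.4983, -0.255, 0.268]
eef_rot: [0.62, 0.622, 0.336, -0.341]
ft_force: [-0.7, 0.3, 0.1]
width: 0.0868
grip_force: 0.0
[ 0.49  0.69  0.44  1.28 -0.88  2.05  0.88]
target [ 0.498  -0.2576  0.2709] shift mm [ 1. -0. -4.] deg [-0.4  2.8 -0.1]
ROW [0.003, -0.001, -0.013, -0.003, 0.023, -0.0] nrows 0.06351913006106975 0.2617248600299089
```

```bash
python3 - <<'E'
from h import *
p,T=tcp([.606,-.0266,0],-12.5,0,43)
rows(p-T.apply([0,0,.12]),T)
rows(p,T,p-T.apply([0,0,.12]),T)
E
```

```text
target [0.4455 0.009  0.1491] shift mm [ 43. -51. 287.] deg [ 10.5 -83.2 -85.8]
ROW [0.143, -0.17, 0.955, 0.087, -0.693, -0.715] nrows 4.7083483769691865 11.213441531353254
target [ 0.5254 -0.0087  0.0613] shift mm [  0.  -0. 120.] deg [0. 0. 0.]
ROW [0.0, -0.0, 0.4, 0.0, 0.0, 0.0] nrows 1.9199999999999995 0.0
```

```bash
python3 -m pendant '[[-1,0,-0.02,0.05,0.009,-0.07,-0.07],[-1,0.01,-0.04,0.1,0.017,-0.14,-0.14],[-1,0.02,-0.05,0.2,0.026,-0.2,-0.2],[-1,0.03,-0.06,0.25,0.034,-0.26,-0.27],[-1,0.04,-0.07,0.3,0.04,-0.32,-0.33],[-1,0.05,-0.08,0.35,0.05,-0.38,-0.4],[-1,0.06,-0.09,0.4,0.056,-0.44,-0.46],[-1,0.07,-0.1,0.5,0.06,-0.5,-0.52]]'; python3 - <<'E'
from h import *
p,T=tcp([.606,-.0266,0],-12.5,0,43)
rows(p-T.apply([0,0,.12]),T)
E
```

```text
time: 4.2
ee_pos: [0.4689, -0.1158, 0.2067]
eef_rot: [0.284, 0.939, 0.082, 0.179]
ft_force: [0.3, 0.4, -0.3]
width: 0.0865
grip_force: 0.0
target [0.4455 0.009  0.1491] shift mm [105.  77.  51.] deg [  3.2 -22.8 -23.7]
ROW [0.35, 0.255, 0.169, 0.027, -0.19, -0.198] nrows 2.231251876839421 3.0912276283276654
```

```bash
python3 -m pendant '[[-1,0.1,0.07,0.05,0.009,-0.06,-0.065],[-1,0.2,0.15,0.1,0.018,-0.125,-0.13],[-1,0.3,0.2,0.14,0.027,-0.19,-0.198],[-1,0.35,0.255,0.169,0.027,-0.19,-0.198],[-1,0.35,0.255,0.169,0.027,-0.19,-0.198],[-1,0.35,0.255,0.169,0.027,-0.19,-0.198]]'; python3 - <<'E'
from h import *
from bench import r,optics
print(r.read_state()["joint_positions"].round(2))
p,T=tcp([.606,-.0266,0],-12.5,0,43)
rows(p-T.apply([0,0,.12]),T)
rows(p,T)
a=optics.camera("wrist")["pixels"]; b=optics.camera("scene")["pixels"][130:340,180:460]
cv2.imwrite("pics/pre.png",np.hstack([cv2.resize(a,(400,300)),cv2.resize(b,(400,300))])[:,:,::-1])
E
```

```text
time: 4.95
ee_pos: [0.4794, 0.0187, 0.1643]
eef_rot: [0.105, 0.932, -0.045, 0.345]
ft_force: [-3.9, -6.1, 11.1]
width: 0.0872
grip_force: 0.0
[ 0.83 -0.5  -1.03  2.42 -0.26  0.36  1.28]
target [0.4455 0.009  0.1491] shift mm [ 33. -17.  -8.] deg [-0.9 -2.3 -0. ]
ROW [0.111, -0.057, -0.028, -0.008, -0.019, -0.0] nrows 0.6142279642330681 0.2334186721375563
target [ 0.5254 -0.0087  0.0613] shift mm [ 29. -15. 111.] deg [-0.9 -2.3 -0. ]
ROW [0.095, -0.05, 0.372, -0.008, -0.019, -0.0] nrows 1.8564143059168898 0.2334186721375563
```

View pics/pre.png

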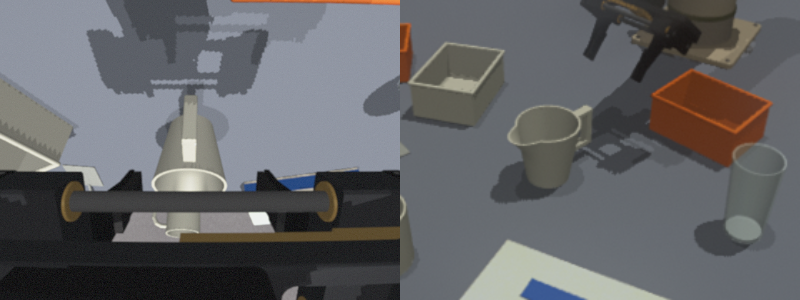

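```bash
python3 - <<'E'
from h import *
from bench import r
print(r.read_state()["ft_force"].round(1))
p,T=tcp([.606,-.0266,0],-12.5,0,43)
rows(p+[0,0,.085],T); rows(p,T,p+[0,0,.085],T)
E
```

```text
[ 1.  -1.9  0.3]
target [ 0.5254 -0.0087  0.1463] shift mm [-28. -16.  47.] deg [-0.9 -2.5 -0. ]
ROW [-0.093, -0.052, 0.156, -0.008, -0.021, -0.0] nrows 0.9065321826658796 0.2463900618502631
target [ 0.5254 -0.0087  0.0613] shift mm [58.  0. 62.] deg [0. 0. 0.]
ROW [0.193, 0.0, 0.207, 0.0, 0.0, 0.0] nrows 1.3599999999999999 0.0
```

```bash
python3 -m pendant '[[-1,-0.05,-0.03,0.08,-0.004,-0.01,0],[-1,-0.093,-0.052,0.156,-0.008,-0.021,0],[-1,-0.093,-0.052,0.156,-0.008,-0.021,0],[-1,-0.093,-0.052,0.156,-0.008,-0.021,0]]'; python3 - <<'E'
from h import *
from bench import r
print(r.read_state()["joint_positions"].round(2))
p,T=tcp([.606,-.0266,0],-12.5,0,43)
rows(p+[0,0,.085],T); rows(p,T)
E
```

```text
time: 5.55
ee_pos: [0.5257, -0.0117, 0.1487]
eef_rot: [0.104, 0.924, -0.039, 0.366]
ft_force: [-0.0, 1.2, -0.2]
width: 0.0867
grip_force: 0.0
[ 1.08 -0.34 -1.19  2.38 -0.16  0.18  1.28]
target [ 0.5254 -0.0087  0.1463] shift mm [2. 3. 1.] deg [-0.1  0.2 -0.4]
ROW [0.008, 0.009, 0.004, -0.0, 0.002, -0.003] nrows 0.06088830526515826 0.038594800669665016
target [ 0.5254 -0.0087  0.0613] shift mm [61.  3. 63.] deg [-0.1  0.2 -0.4]
ROW [0.202, 0.008, 0.21, -0.0, 0.002, -0.003] nrows 1.398850948658871 0.038594800669665016
```

```bash
python3 -m pendant '[[-1,0.05,0.008,0.05,0,0,0],[-1,0.1,0.008,0.1,0,0,0],[-1,0.15,0.008,0.16,0,0,0],[-1,0.202,0.008,0.21,0,0.002,-0.003],[-1,0.202,0.008,0.21,0,0.002,-0.003],[-1,0.202,0.008,0.21,0,0.002,-0.003]]'; python3 - <<'E'
from h import *
from bench import r,optics
print(r.read_state()["joint_positions"].round(2))
p,T=tcp([.606,-.0266,0],-12.5,0,43)
rows(p,T)
a=optics.camera("top")["pixels"][90:240,170:320]; b=optics.camera("scene")["pixels"][130:340,180:460]
cv2.imwrite("pics/gr.png",np.hstack([cv2.resize(a,(400,400)),cv2.resize(b,(400,400))])[:,:,::-1])
E
```

```text
time: 6.3
ee_pos: [0.5219, -0.0152, 0.1007]
eef_rot: [0.099, 0.928, -0.034, 0.357]
ft_force: [-0.6, -0.6, -0.0]
width: 0.0869
grip_force: 0.0
[ 1.35 -0.23 -1.47  2.42  0.47  0.07  0.71]
target [ 0.5254 -0.0087  0.0613] shift mm [25.  7. 31.] deg [ 0.7 -0.9  0.1]
ROW [0.083, 0.022, 0.102, 0.006, -0.008, 0.001] nrows 0.6406046097459132 0.10985643706342356
```

View pics/gr.png

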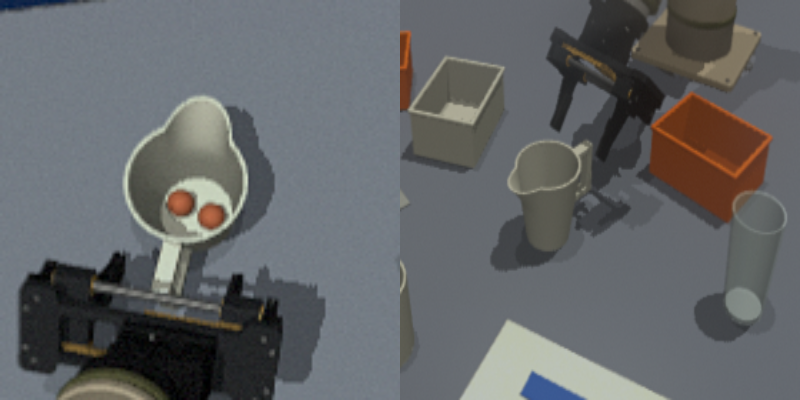

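```bash
cat > kin.py <<'E'
from h import *
from scipy.optimize import least_squares
import itertools
LO=np.array([-2.6,-.5,-1.47,.16,-1.27,.06,-2.6]); HI=np.array([2.6,2.12,1.34,2.42,4.41,2.06,2.6])
def fk(q,s,p):
    d1,L1,L2,d,a1,a2,o7,az=p; z=lambda t:R.from_euler("z",t); y=lambda t:R.from_euler("y",t)
    T=z(az+s[0]*q[0])*y(q[1])*z(s[1]*q[2]); x=np.array([0,0,d1])+T.apply([a1,0,L1])
    T=T*y(q[3]); x=x+T.apply([-a1,0,0]); T=T*z(s[2]*q[4]); x=x+T.apply([0,0,L2])
    T=T*y(q[5]); x=x+T.apply([a2,0,0]); T=T*z(s[3]*q[6]+o7)
    return x+T.apply([0,0,d]),T
E
cat > fit.py <<'E'
from kin import *; from bench import r
s=r.read_state()
S=[([-1.16660383,.33281408,-.06472369,1.46085079,.02159626,1.34987325,-.08848418],[.25857655,.568652,.23583328],[2.11752693e-01,9.77323082e-01,-6.15e-4,-1.1e-4]),
([-0.77,0.08,0.42,1.81,0.62,1.54,-0.45],[.4885,-.0744,.2987],[.663,.666,-.242,.243]),
([0.49,0.69,0.44,1.28,-0.88,2.05,0.88],[.4983,-.255,.268],[.62,.622,.336,-.341]),
([0.83,-0.5,-1.03,2.42,-0.26,0.36,1.28],[.4794,.0187,.1643],[.105,.932,-.045,.345]),
([1.08,-0.34,-1.19,2.38,-0.16,0.18,1.28],[.5257,-.0117,.1487],[.104,.924,-.039,.366]),
(s["joint_positions"],s["ee_pos"],s["eef_rot"])]
def res(p,sg):
    o=[]
    for q,x,Q in S:
        X,T=fk(q,sg,p); o+=list(X-x)+list(.3*(T.as_matrix()-R.from_quat(Q).as_matrix()).ravel())
    return np.array(o)
best=min((least_squares(res,[.35,.42,.4,.22,0,0,o,a],args=(sg,)) for sg in itertools.product((1,-1),repeat=4) for o in(0,1.57,3.14,-1.57) for a in (0,)),key=lambda f:f.cost)
print(best.cost,best.x.round(4).tolist(),np.abs(best.fun).max())
for sg in itertools.product((1,-1),repeat=4):
    f=least_squares(res,best.x,args=(sg,))
    if f.cost<best.cost*1.01+1e-9: print(sg,f.cost)
E
python3 fit.py
```

```text
0.0013364118734364825 [0.2911, 0.4401, 0.5078, 0.334, -0.0219, -0.0135, 1.5344, -0.0455] 0.02389467144676216
(-1, -1, -1, -1) 0.0013364118734361832
```

```bash
sed -i 's/d1,L1,L2,d,a1,a2,o7,az=p;/d1,L1,L2,d,a1,a2,o7,az=p[:8]; q=np.array(q)+np.r_[0,p[8:13],0]; b=p[13:];/; s/\[a1,0,L1\]/[a1,b[0],L1]/; s/\[0,0,L2\]/[0,b[1],L2]/; s/\[a2,0,0\]/[a2,b[2],0]/' kin.py
sed -i 's/0,0,o,a\]/0,0,o,a]+[0]*8/' fit.py; python3 fit.py
```

```text
0.00020112739808653187 [0.2411, 0.4675, 0.4951, 0.3306, -0.0132, -0.0056, 1.5803, -0.0052, -0.0027, -0.0154, -0.0056, 0.0038, 0.0052, -0.0438, 12.0554, -12.0563] 0.01076820582975807
(-1, -1, -1, -1) 0.00020112739808653187
```

```bash
cat >> kin.py <<'E'
P=[0.2411,0.4675,0.4951,0.3306,-0.0132,-0.0056,1.5803,-0.0052,-0.0027,-0.0154,-0.0056,0.0038,0.0052,-0.0438,0,-.0009]
SG=(-1,-1,-1,-1)
def ik(p,T,seeds,m=.03):
    M=T.as_matrix(); best=(9,None)
    for q0 in seeds:
        def f(q):
            x,A=fk(q,SG,P); return np.r_[x-p,.2*(A.as_matrix()-M).ravel(),.0005*(q-q0)]
        s=least_squares(f,np.clip(q0,LO+m+.001,HI-m-.001),bounds=(LO+m,HI-m))
        e=np.linalg.norm(s.fun[:12])
        if e<best[0]: best=(e,s.x)
    return best
SEEDS=[np.array(x,float) for x in ([-.77,.08,.42,1.81,.62,1.54,-.45],[.49,.69,.44,1.28,-.88,2,.88],[0,0,0,2,0,1,1.2],[0,0,0,2,3,.5,-1],[-.5,.3,.5,1.8,1.5,1,0])]
E
python3 - <<'E'
from kin import *
for L in (10,20,25,30,35,40):
    for gz in (.065,.075):
        e,q=ik(*tcp([.606,-.0266,0],-12.5,0,L,gz),SEEDS); print("grasp",L,gz,round(e,4),q.round(2))
for h in (-60,-90,-110,-130,-150):
  for t in (60,70,80,90):
    H=np.array([np.cos(np.radians(h)),np.sin(np.radians(h)),0]); tip=t+25
    O=np.array([.498,-.289,.2])-.106*H
    e,q=ik(*tcp(O,h,tip,25),SEEDS); print("pour",h,t,round(e,4),q.round(2))
E
```

```text
grasp 10 0.065 0.0 [-0.06  0.2  -0.04  2.05  0.09  0.73  1.19]
grasp 10 0.075 0.0 [-0.06  0.18 -0.04  2.04  0.09  0.76  1.19]
grasp 20 0.065 0.0 [-0.11  0.12 -0.03  2.18  0.25  0.53  1.02]
grasp 20 0.075 0.0 [-0.1   0.11 -0.04  2.17  0.24  0.55  1.03]
grasp 25 0.065 0.0 [-0.14  0.1  -0.02  2.24  0.39  0.43  0.87]
grasp 25 0.075 0.0 [-0.12  0.08 -0.04  2.23  0.37  0.46  0.89]
grasp 30 0.065 0.0 [-0.17  0.07 -0.01  2.3   0.62  0.34  0.63]
grasp 30 0.075 0.0 [-0.14  0.05 -0.04  2.3   0.58  0.37  0.67]
grasp 35 0.065 0.0 [-0.63  0.07  0.43  2.36  0.93  0.26  0.29]
grasp 35 0.075 0.0 [-0.65  0.05  0.45  2.35  0.87  0.29  0.36]
grasp 40 0.065 0.006 [ 0.23  0.07 -0.47  2.39  1.39  0.32 -0.15]
grasp 40 0.075 0.0046 [ 0.43  0.05 -0.67  2.39  1.31  0.32 -0.07]
pour -60 60 0.0406 [ 1.23  0.85 -1.05  1.22 -0.11  2.03  0.57]
pour -60 70 0.0634 [ 1.3   1.04 -1.21  1.21 -0.11  2.03  0.41]
pour -60 80 0.0794 [ 1.35  1.25 -1.38  1.2  -0.11  2.03  0.21]
pour -60 90 0.0877 [ 1.36  1.41 -1.44  1.18 -0.17  2.03  0.06]
pour -90 60 0.0 [ 0.57  0.63  0.28  1.31 -0.86  2.03  0.81]
pour -90 70 0.0 [ 0.86  0.7
[... 170 characters left out ...]
[ 0.47  0.53  0.48  1.5  -1.06  1.85  0.7 ]
pour -110 70 0.0 [ 0.57  0.63  0.44  1.49 -1.16  1.95  0.76]
pour -110 80 0.0 [ 0.68  0.72  0.34  1.48 -1.23  2.03  0.8 ]
pour -110 90 0.0 [ 0.87  0.8   0.09  1.47 -1.22  2.03  0.8 ]
pour -130 60 0.0 [ 0.43  0.39  0.53  1.71 -1.18  1.59  0.56]
pour -130 70 0.0 [ 0.8   0.43  0.16  1.73 -1.21  1.6   0.64]
pour -130 80 0.0 [ 1.03  0.53 -0.07  1.74 -1.24  1.63  0.72]
pour -130 90 0.0 [ 1.23  0.66 -0.3   1.74 -1.24  1.64  0.79]
pour -150 60 0.0 [ 0.56  0.19  0.33  1.9  -1.22  1.21  0.39]
pour -150 70 0.0 [ 1.45  0.28 -0.58  1.96 -1.24  1.15  0.53]
pour -150 80 0.0 [0.09 0.76 1.15 2.   4.38 1.95 0.77]
pour -150 90 0.0 [0.33 0.72 0.84 2.01 4.38 1.96 0.91]
```

```bash
python3 - <<'E'
from kin import *
p,T=tcp([.606,-.0266,0],-12.5,0,25)
rows(p+[0,0,.1],T)
E
```

```text
target [ 0.5241 -0.0084  0.1605] shift mm [-40.   7. -44.] deg [ 0.7 17.1  0.2]
ROW [-0.135, 0.025, -0.146, 0.006, 0.142, 0.002] nrows 0.961923469064213 1.5972870744170597
```

```bash
python3 -m pendant '[[-1,-0.07,0.01,-0.07,0.003,0,0],[-1,-0.135,0.025,-0.146,0.006,0.07,0.002],[-1,-0.135,0.025,-0.146,0.006,0.142,0.002],[-1,-0.135,0.025,-0.146,0.006,0.142,0.002],[-1,-0.135,0.025,-0.146,0.006,0.142,0.002]]'; python3 - <<'E'
from kin import *
from bench import r
print(r.read_state()["joint_positions"].round(2))
p,T=tcp([.606,-.0266,0],-12.5,0,25,.07)
rows(p+[0,0,.1],T); rows(p,T)
E
```

```text
time: 7.02
ee_pos: [0.5262, -0.0071, 0.1622]
eef_rot: [0.106, 0.97, -0.022, 0.216]
ft_force: [0.2, -0.0, 0.8]
width: 0.0871
grip_force: 0.0
[ 0.61 -0.08 -0.74  2.14  0.15  0.65  1.11]
target [ 0.5241 -0.0084  0.1655] shift mm [ 0. -2. -4.] deg [ 0.2  0.1 -0. ]
ROW [0.001, -0.006, -0.012, 0.002, 0.001, -0.0] nrows 0.06563495647293659 0.020818412245171954
target [ 0.5241 -0.0084  0.0655] shift mm [43. -2. 87.] deg [ 0.2  0.1 -0. ]
ROW [0.142, -0.007, 0.29, 0.002, 0.001, -0.0] nrows 1.5485032368837301 0.020818412245171954
```

```bash
python3 -m pendant '[[-1,0.04,-0.007,0.07,0,0,0],[-1,0.08,-0.007,0.15,0,0,0],[-1,0.11,-0.007,0.22,0,0,0],[-1,0.142,-0.007,0.29,0.002,0.001,0],[-1,0.142,-0.007,0.29,0.002,0.001,0],[-1,0.142,-0.007,0.29,0.002,0.001,0]]'; python3 - <<'E'
from kin import *
from bench import r
s=r.read_state();print(s["joint_positions"].round(2),s["ft_force"])
p,T=tcp([.606,-.0266,0],-12.5,0,25,.07)
rows(p,T)
E
```

```text
time: 7.78
ee_pos: [0.5221, -0.0104, 0.064]
eef_rot: [0.108, 0.97, -0.025, 0.215]
ft_force: [-0.7, -0.4, 0.5]
width: 0.0872
grip_force: 0.0
[ 0.58  0.11 -0.76  2.24  0.55  0.47  0.74] [-0.68287025 -0.40341359  0.46206158]
target [ 0.5241 -0.0084  0.0655] shift mm [-2.  2. -1.] deg [-0.2 -0.  -0.1]
ROW [-0.007, 0.008, -0.002, -0.002, -0.0, -0.001] nrows 0.04979659409923375 0.020823401425040338
```

```bash
python3 -m pendant '[[-1,0,0.006,0,0,0,0],[1,0,0.006,0,0,0,0],[1,0,0.006,0,0,0,0],[1,0,0.006,0,0,0,0],[1,0,0.006,0,0,0,0],[1,0,0.006,0,0,0,0],[1,0,0.006,0,0,0,0],[1,0,0.006,0,0,0,0]]' 10; python3 -m pendant '[[1,0,0,0,0,0,0],[1,0,0,0,0,0,0],[1,0,0,0,0,0,0]]' 60
```

```text
time: 8.78
ee_pos: [0.5224, -0.0089, 0.0634]
eef_rot: [0.108, 0.971, -0.025, 0.214]
ft_force: [-0.2, 0.0, 0.1]
width: 0.0251
grip_force: 0.2
time: 9.15
ee_pos: [0.5224, -0.0088, 0.0634]
eef_rot: [0.108, 0.971, -0.025, 0.214]
ft_force: [-0.1, 0.5, 0.5]
width: 0.0157
grip_force: 59.9
```

```bash
python3 - <<'E'
from kin import *
p,T=tcp([.606,-.0266,0],-12.5,0,25,.07)
rows(p+[0,0,.16],T,p,T)
E
```

```text
target [ 0.5241 -0.0084  0.2255] shift mm [ -68.    0. -145.] deg [0. 0. 0.]
ROW [-0.225, 0.0, -0.483, 0.0, 0.0, 0.0] nrows 2.5599999999999996 0.0
```

Grasped at 15.7 mm. Next I lift slowly and check for swing.

```bash
python3 -m pendant '[[1,-0.015,0,-0.03,0,0,0],[1,-0.04,0,-0.09,0,0,0],[1,-0.07,0,-0.16,0,0,0],[1,-0.11,0,-0.24,0,0,0],[1,-0.15,0,-0.32,0,0,0],[1,-0.19,0,-0.4,0,0,0],[1,-0.22,0,-0.47,0,0,0],[1,-0.225,0,-0.483,0,0,0]]'; python3 - <<'E'
from kin import *
from bench import r,optics
s=r.read_state();print(s["joint_positions"].round(2),s["ft_force"])
a=optics.camera("top")["pixels"][50:250,130:330]; b=optics.camera("scene")["pixels"][50:290,150:390]
cv2.imwrite("pics/lift.png",np.hstack([cv2.resize(a,(400,400)),cv2.resize(b,(400,400))])[:,:,::-1])
E
```

```text
time: 10.15
ee_pos: [0.523, -0.0085, 0.2242]
eef_rot: [0.108, 0.97, -0.026, 0.215]
ft_force: [-1.0, -0.2, -2.6]
width: 0.0157
grip_force: 59.9
[ 0.65 -0.18 -0.74  2.06  0.03  0.8   1.23] [-0.98160202 -0.2106552  -2.60685031]
```

View pics/lift.png

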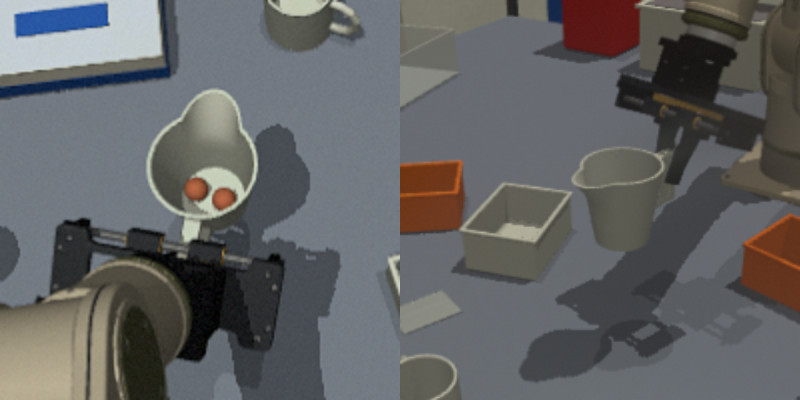

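```bash
cat > plan.py <<'E'
from kin import *
CT=np.array([.498,-.289,0]); G=.068
def hv(h): return np.array([np.cos(np.radians(h)),np.sin(np.radians(h)),0])
def pour(h,tip,sz,back=.03):
    S=CT-back*hv(h)+[0,0,sz]; O=S-jugR(h,tip).apply([.074,0,.1]); O[2]=max(O[2],.1 if tip>30 else .15)
    return tcp(O,h,tip,25,G)
E
python3 - <<'E'
from plan import *; from bench import r
q=r.read_state()["joint_positions"]; x,T=fk(q,SG,P); print("fk err",(x-r.read_state()["ee_pos"]).round(3))
for h in (-100,-110,-120):
  for t in (0,30,60,80,100,105):
    e,a=ik(*pour(h,t,.11),SEEDS+[q],.05); print(h,t,round(e,4),a.round(2))
p,T=pour(-110,0,.11); rows(p,T)
E
```

```text
fk err [0.003 0.002 0.   ]
-100 0 0.0 [-0.53  0.25  0.47  1.71  0.32  1.33 -0.34]
-100 30 0.0 [ 0.03  0.16  0.16  1.66 -0.12  1.33  0.04]
-100 60 0.0 [ 0.38  0.32  0.2   1.63 -0.62  1.48  0.54]
-100 80 0.0 [ 0.39  0.53  0.46  1.51 -0.94  1.83  0.77]
-100 100 0.0 [ 0.77  0.7   0.11  1.38 -1.02  2.01  0.75]
-100 105 0.0 [ 0.91  0.75 -0.07  1.35 -0.99  2.01  0.71]
-110 0 0.0 [-0.45  0.37  0.46  1.58  0.25  1.4  -0.43]
-110 30 0.0 [-0.25  0.24  0.51  1.6  -0.21  1.33 -0.05]
-110 60 0.0 [ 0.37  0.31  0.21  1.65 -0.67  1.39  0.41]
-110 80 0.0 [ 0.38  0.48  0.48  1.58 -1.02  1.72  0.68]
-110 100 0.0 [ 0.6   0.67  0.41  1.5  -1.21  1.99  0.79]
-110 105 0.0 [ 0.72  0.7   0.28  1.48 -1.21  2.01  0.78]
-120 0 0.0 [-0.37  0.48  0.44  1.44  0.19  1.48 -0.51]
-120 30 0.0 [-0.2   0.3   0.49  1.53 -0.23  1.33 -0.2 ]
-120 60 0.0 [ 0.36  0.29  0.22  1.67 -0.7   1.29  0.28]
-120 80 0.0 [ 0.36  0.43  0.5   1.66 -1.08  1.59  0.6 ]
-120 100 0.0 [ 0.73  0.57  0.25  1.62 -1.22  1.81  0.73]
-120 105 0.0 [ 1.37  0.65 -0.57  1.61 -0.95  1.59  0.58]
target [ 0.5623 -0.1124  0.2135] shift mm [-52. -93.  35.] deg [40.9  0.1 88.3]
ROW [-0.173, -0.308, 0.115, 0.341, 0.001, 0.736] nrows 1.7859451091407892 9.092211038769813
```

```bash
python3 -m pendant '[[1,-0.01,-0.02,0.007,0.02,0,0.04],[1,-0.03,-0.05,0.02,0.05,0,0.11],[1,-0.05,-0.08,0.03,0.09,0,0.19],[1,-0.07,-0.12,0.045,0.13,0,0.28],[1,-0.09,-0.15,0.06,0.17,0,0.37],[1,-0.11,-0.18,0.07,0.21,0,0.46],[1,-0.13,-0.22,0.085,0.25,0,0.54],[1,-0.15,-0.25,0.1,0.29,0,0.62]]'; python3 - <<'E'
from plan import *
p,T=pour(-110,0,.11); rows(p,T)
E
```

```text
time: 11.25
ee_pos: [0.5583, -0.0935, 0.2133]
eef_rot: [0.697, 0.683, -0.157, 0.151]
ft_force: [0.2, -0.3, -1.5]
width: 0.0153
grip_force: 59.9
target [ 0.5623 -0.1124  0.2135] shift mm [-17.   4.   8.] deg [ 7.7  0.2 17.1]
ROW [-0.057, 0.015, 0.026, 0.065, 0.001, 0.143] nrows 0.30929527032872534 1.75620271289498
```

```bash
python3 -m pendant '[[1,-0.02,0.005,0.01,0.03,0,0.06],[1,-0.04,0.01,0.02,0.05,0,0.11],[1,-0.057,0.015,0.026,0.065,0.001,0.143],[1,-0.057,0.015,0.026,0.065,0.001,0.143],[1,-0.057,0.015,0.026,0.065,0.001,0.143]]'; python3 - <<'E'
from plan import *; from bench import r
print(r.read_state()["joint_positions"].round(2))
p0,T0=pour(-110,0,.11); rows(p0,T0)
for t in (20,40,55,65,75,85,95,103):
    print(t);rows(*pour(-110,t,.11),p0,T0)
E
```

```text
time: 11.88
ee_pos: [0.5624, -0.1117, 0.2145]
eef_rot: [0.798, 0.563, -0.177, 0.125]
ft_force: [0.4, 0.7, -1.0]
width: 0.0153
grip_force: 59.9
[ 0.49  0.45 -0.79  1.54  0.66  1.58 -0.73]
target [ 0.5623 -0.1124  0.2135] shift mm [-0.  0.  1.] deg [0.2 0.  0.3]
ROW [-0.001, 0.0, 0.004, 0.002, 0.0, 0.003] nrows 0.020602214164091096 0.037026796682268846
20
target [ 0.5633 -0.1097  0.2383] shift mm [ -8.   0. -24.] deg [ 0. 20.  0.]
ROW [-0.026, 0.0, -0.079, 0.0, 0.167, 0.0] nrows 0.4006477507324352 1.8691588785046733
40
target [ 0.5577 -0.1251  0.2025] shift mm [-8.  0. 16.] deg [ 0. 40.  0.]
ROW [-0.025, 0.0, 0.052, 0.0, 0.333, 0.0] nrows 0.2773515832128529 3.738317757009346
55
target [ 0.5495 -0.1476  0.2184] shift mm [-36.  -0.  11.] deg [ 0. 55.  0.]
ROW [-0.12, -0.0, 0.038, 0.0, 0.458, 0.0] nrows 0.6035662440937698 5.14018691588785
65
target [ 0.5424 -0.167   0.2377] shift mm [-63.   0.   3.] deg [-0. 65. -0.]
ROW [-0.209, 0.0, 0.009, -0.0, 0.542, -0.0] nrows 1.0062280449664616 6.074766355140187
75
target [ 0.5343 -0.1893  0.2531] shift mm [-91.   0.  -1.] deg [ 0. 75. -0.]
ROW [-0.303, 0.0, -0.004, 0.0, 0.625, -0.0] nrows 1.4530635123061737 7.009345794392524
85
target [ 0.5254 -0.2137  0.2641] shift mm [-119.    0.   -0.] deg [ 0. 85.  0.]
ROW [-0.397, 0.0, -0.001, 0.0, 0.708, 0.0] nrows 1.904625634414413 7.943925233644859
95
target [ 0.516  -0.2395  0.2705] shift mm [-147.    0.    6.] deg [ 0. 95. -0.]
ROW [-0.489, 0.0, 0.018, 0.0, 0.792, -0.0] nrows 2.3484125402114784 8.878504672897197
103
target [ 0.5083 -0.2607  0.2721] shift mm [-168.    0.   14.] deg [  0. 103.  -0.]
ROW [-0.559, 0.0, 0.045, 0.0, 0.858, -0.0] nrows 2.693340691156531 9.626168224299068
```

```bash
python3 -m pendant '[[1,-0.01,0,-0.02,0,0.05,0],[1,-0.02,0,-0.04,0,0.12,0],[1,-0.025,0,-0.04,0,0.19,0],[1,-0.03,0,-0.02,0,0.26,0],[1,-0.04,0,0.01,0,0.33,0],[1,-0.07,0,0.03,0,0.39,0],[1,-0.11,0,0.038,0,0.44,0],[1,-0.12,0,0.038,0,0.458,0]]'; python3 - <<'E'
from plan import *; from bench import r
print(r.read_state()["joint_positions"].round(2))
for t in (55,65,75,85,95,103):
    print(t);rows(*pour(-110,t,.11))
E
```

```text
time: 12.88
ee_pos: [0.5489, -0.1496, 0.2194]
eef_rot: [0.791, 0.555, 0.212, -0.148]
ft_force: [-0.3, 0.0, -2.0]
width: 0.0152
grip_force: 59.9
[ 1.24  0.44 -0.96  1.63 -0.18  1.25  0.04]
55
target [ 0.5495 -0.1476  0.2184] shift mm [ 1. -0.  2.] deg [-0.   0.1  0.1]
ROW [0.004, -0.001, 0.006, -0.0, 0.001, 0.001] nrows 0.03623004047847354 0.011513293260796231
65
target [ 0.5424 -0.167   0.2377] shift mm [ -7.  -0. -25.] deg [-0.  10.1  0.1]
ROW [-0.023, -0.001, -0.084, -0.0, 0.084, 0.001] nrows 0.4175905053251141 0.9410454707717688
75
target [ 0.5343 -0.1893  0.2531] shift mm [-20.  -0. -50.] deg [-0.  20.1  0.1]
ROW [-0.066, -0.001, -0.168, -0.0, 0.167, 0.001] nrows 0.8652236148972513 1.875600594793189
85
target [ 0.5254 -0.2137  0.2641] shift mm [-37.  -0. -73.] deg [-0.  30.1  0.1]
ROW [-0.123, -0.001, -0.243, -0.0, 0.251, 0.001] nrows 1.3063518463777506 2.8101718080931595
95
target [ 0.516  -0.2395  0.2705] shift mm [-58.  -0. -92.] deg [-0.1 40.1  0.1]
ROW [-0.192, -0.001, -0.307, -0.0, 0.334, 0.001] nrows 1.7375571753830754 3.744747063585271
103
target [ 0.5083 -0.2607  0.2721] shift mm [ -76.   -0. -105.] deg [-0.1 48.1  0.1]
ROW [-0.254, -0.001, -0.349, -0.001, 0.401, 0.001] nrows 2.073160384057801 4.492408482308671
```

```bash
python3 -m pendant '[[1,-0.01,0,-0.04,0,0.042,0],[1,-0.023,0,-0.084,0,0.084,0],[1,-0.042,0,-0.125,0,0.125,0],[1,-0.066,0,-0.168,0,0.167,0],[1,-0.093,0,-0.205,0,0.209,0],[1,-0.123,0,-0.243,0,0.251,0],[1,-0.155,0,-0.275,0,0.292,0],[1,-0.192,0,-0.307,0,0.334,0]]'; python3 - <<'E'
from plan import *; from bench import r
print(r.read_state()["joint_positions"].round(2))
rows(*pour(-110,104,.11))
E
```

```text
time: 13.88
ee_pos: [0.5178, -0.2368, 0.2716]
eef_rot: [0.669, 0.473, 0.469, -0.33]
ft_force: [0.6, 0.7, -1.8]
width: 0.0151
grip_force: 59.9
[ 1.51  0.83 -1.    1.46 -0.5   1.53  0.34]
target [ 0.5073 -0.2634  0.272 ] shift mm [ -9.  -1. -27.] deg [-0.4  9.   0.2]
ROW [-0.031, -0.003, -0.09, -0.003, 0.075, 0.002] nrows 0.4581108628417689 0.8415126977242652
```

```bash
python3 -m pendant '[[1,-0.015,0,-0.045,0,0.037,0],[1,-0.031,0,-0.09,0,0.075,0],[1,-0.031,0,-0.09,0,0.075,0],[1,-0.031,0,-0.09,0,0.075,0],[1,-0.031,0,-0.09,0,0.075,0],[1,-0.031,0,-0.09,0,0.075,0],[1,-0.031,0,-0.09,0,0.075,0]]'; python3 - <<'E'
from plan import *; from bench import r,optics
print(r.read_state()["joint_positions"].round(2))
rows(*pour(-110,104,.11))
for n in ("top","scene"):
    c=optics.camera(n); a=c["pixels"].astype(int)
    h=cv2.cvtColor(c["pixels"],cv2.COLOR_RGB2HSV)
    cv2.imwrite(f"pics/pour_{n}.png",c["pixels"][:,:,::-1])
a=cv2.imread("pics/pour_top.png")[110:290,270:450]; b=cv2.imread("pics/pour_scene.png")[100:260,150:310]
cv2.imwrite("pics/pour.png",np.hstack([cv2.resize(a,(400,400)),cv2.resize(b,(400,400))]))
E
```

```text
time: 14.75
ee_pos: [0.5079, -0.2643, 0.2721]
eef_rot: [0.631, 0.445, 0.52, -0.365]
ft_force: [-0.6, 0.0, -1.7]
width: 0.0155
grip_force: 59.9
[ 1.53  0.94 -0.99  1.41 -0.55  1.6   0.37]
target [ 0.5073 -0.2634  0.272 ] shift mm [ 0. -1.  1.] deg [-0.3  0.   0.1]
ROW [0.0, -0.003, 0.002, -0.002, 0.0, 0.001] nrows 0.018055591782924672 0.027546096079163345
```

View pics/pour.png

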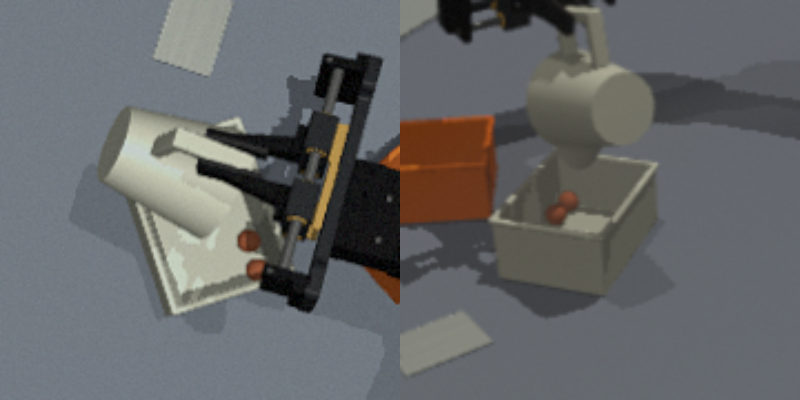

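```bash
python3 - <<'E'
from plan import *
for t in (90,70,50):
    p,T=pour(-110,t,.13); rows(p,T)
print();p0,T0=p,T
for t in (25,0):
    p,T=pour(-110,t,.13); p=p+[0,0,.02]; rows(p,T,p0,T0)
E
```

```text
target [ 0.5208 -0.2265  0.2879] shift mm [23. -1. 36.] deg [ -0.2 -14.    0.2]
ROW [0.078, -0.002, 0.121, -0.002, -0.116, 0.001] nrows 0.6910966453584055 1.3063519269664314
target [ 0.5385 -0.1778  0.2659] shift mm [12. -0. 91.] deg [ -0.2 -34.    0.2]
ROW [0.039, -0.002, 0.305, -0.002, -0.283, 0.002] nrows 1.4742265583794174 3.175365254455094
target [ 0.5525 -0.1391  0.2275] shift mm [-18.  -0. 139.] deg [ -0.2 -54.    0.2]
ROW [-0.061, -0.001, 0.464, -0.001, -0.45, 0.002] nrows 2.245100386342682 5.044485108645101

target [ 0.5625 -0.1118  0.263 ] shift mm [ 41.  -0. -20.] deg [  0. -25.   0.]
ROW [0.138, -0.0, -0.066, 0.0, -0.208, 0.0] nrows 0.7341387978161289 2.3364485981308416
target [ 0.5623 -0.1124  0.2335] shift mm [28. -0.  7.] deg [ -0. -50.   0.]
ROW [0.094, -0.0, 0.022, -0.0, -0.417, 0.0] nrows 0.4646621408262168 4.672897196261682
```

```bash
python3 -m pendant '[[1,0.03,0,0.05,0,-0.05,0],[1,0.07,0,0.11,0,-0.11,0],[1,0.065,0,0.18,0,-0.17,0],[1,0.05,0,0.25,0,-0.23,0],[1,0.035,0,0.31,0,-0.29,0],[1,0,0,0.37,0,-0.35,0],[1,-0.03,0,0.42,0,-0.41,0],[1,-0.061,0,0.464,0,-0.45,0]]'; python3 -m pendant '[[1,0.05,0,-0.02,0,-0.06,0],[1,0.09,0,-0.04,0,-0.13,0],[1,0.13,0,-0.06,0,-0.2,0],[1,0.12,0,-0.03,0,-0.27,0],[1,0.11,0,0,0,-0.33,0],[1,0.1,0,0.02,0,-0.39,0],[1,0.094,0,0.022,0,-0.417,0],[1,0.094,0,0.022,0,-0.417,0]]'; python3 - <<'E'
from plan import *; from bench import r
print(r.read_state()["joint_positions"].round(2))
p,T=tcp([.606,-.0266,.14],-12.5,0,25,G); rows(p,T)
E
```

```text
time: 15.85
ee_pos: [0.5532, -0.1376, 0.2279]
eef_rot: [0.798, 0.563, 0.176, -0.123]
ft_force: [-0.5, -0.4, -2.3]
width: 0.0153
grip_force: 59.9
time: 16.85
ee_pos: [0.5624, -0.1107, 0.2325]
eef_rot: [0.798, 0.563, -0.177, 0.124]
ft_force: [0.2, 0.2, -1.7]
width: 0.0153
grip_force: 59.9
[ 0.5   0.43 -0.8   1.52  0.65  1.61 -0.71]
target [ 0.5241 -0.0084  0.2035] shift mm [ 88. -70.  -9.] deg [-41.   -0.1 -88. ]
ROW [0.293, -0.234, -0.03, -0.342, -0.0, -0.733] nrows 1.8074998402388907 9.073564006464734
```

```bash
python3 -m pendant '[[1,0.03,-0.02,0,-0.02,0,-0.05],[1,0.06,-0.05,-0.01,-0.06,0,-0.13],[1,0.09,-0.08,-0.01,-0.1,0,-0.21],[1,0.13,-0.11,-0.01,-0.14,0,-0.3],[1,0.17,-0.14,-0.02,-0.18,0,-0.38],[1,0.21,-0.17,-0.02,-0.22,0,-0.47],[1,0.25,-0.2,-0.03,-0.26,0,-0.55],[1,0.29,-0.23,-0.03,-0.3,0,-0.64]]'; python3 - <<'E'
from plan import *; from bench import r
p,T=tcp([.606,-.0266,.14],-12.5,0,25,G); rows(p,T)
p2,T=tcp([.606,-.0266,.025],-12.5,0,25,G); rows(p2,T,p,T)
E
```

```text
time: 17.85
ee_pos: [0.5254, -0.0121, 0.2051]
eef_rot: [0.239, 0.946, -0.053, 0.213]
ft_force: [0.1, 0.7, -3.0]
width: 0.0154
grip_force: 59.9
target [ 0.5241 -0.0084  0.2035] shift mm [3. 3. 0.] deg [ -6.6   0.3 -14.3]
ROW [0.011, 0.009, 0.001, -0.055, 0.003, -0.12] nrows 0.06725240601447399 1.4759417652930809
target [ 0.5241 -0.0084  0.0885] shift mm [ 49.  -0. 104.] deg [0. 0. 0.]
ROW [0.162, -0.0, 0.347, 0.0, 0.0, 0.0] nrows 1.84 0.0
```

Finish the turn, descend to about 25 mm, and check the jug's tilt.

```bash
python3 -m pendant '[[1,0.005,0.004,0,-0.03,0,-0.06],[1,0.011,0.009,0,-0.055,0.003,-0.12],[1,0.011,0.009,0,-0.055,0.003,-0.12]]'; python3 -m pendant '[[1,0.03,0,0.06,0,0,0],[1,0.07,0,0.14,0,0,0],[1,0.11,0,0.23,0,0,0],[1,0.14,0,0.3,0,0,0],[1,0.162,0,0.347,0,0,0],[1,0.162,0,0.347,0,0,0],[1,0.162,0,0.347,0,0,0]]'; python3 - <<'E'
from plan import *; from bench import r,optics
s=r.read_state(); print(s["joint_positions"].round(2))
p2,T=tcp([.606,-.0266,-.002],-12.5,0,25,G); rows(p2,T)
T0=R.from_quat(s["eef_rot"]); M0=toolR(R.identity(),25)
print("jug z tilt if unslipped",np.degrees(np.arccos((T0*M0.inv()).as_matrix()[2,2])))
a=optics.camera("top")["pixels"][80:230,170:320]; c=optics.camera("scene")["pixels"][150:310,200:360]
cv2.imwrite("pics/low.png",np.hstack([cv2.resize(a,(400,400)),cv2.resize(c,(400,400))])[:,:,::-1])
E
```

```text
time: 18.23
ee_pos: [0.524, -0.0094, 0.2036]
eef_rot: [0.11, 0.97, -0.024, 0.214]
ft_force: [0.6, 0.7, -1.7]
width: 0.0152
grip_force: 59.9
time: 19.1
ee_pos: [0.5245, -0.0078, 0.0893]
eef_rot: [0.109, 0.97, -0.023, 0.214]
ft_force: [0.1, 0.7, -1.7]
width: 0.0156
grip_force: 59.9
[ 0.76  0.08 -0.94  2.21  0.46  0.53  0.83]
target [ 0.5241 -0.0084  0.0615] shift mm [12. -1. 25.] deg [-0.1 -0.1 -0.3]
ROW [0.04, -0.002, 0.084, -0.0, -0.001, -0.002] nrows 0.44505858404717663 0.02857224154826978
jug z tilt if unslipped 0.12163283339806255
```

View pics/low.png

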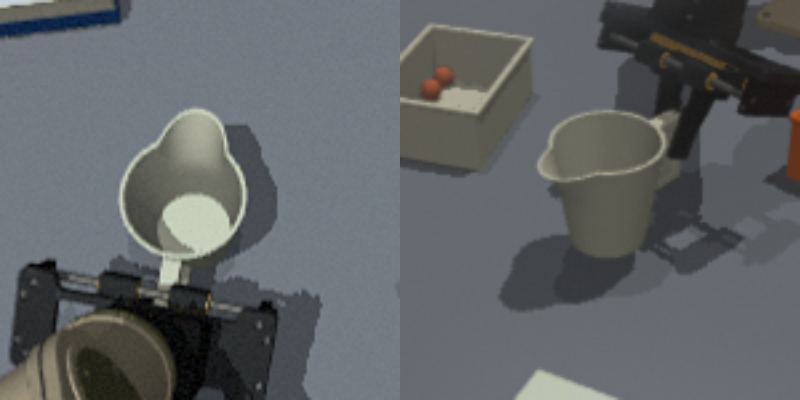

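```bash
python3 -m pendant '[[1,0.01,0,0.02,0,0,0],[1,0.02,0,0.04,0,0,0],[1,0.029,0,0.06,0,0,0],[1,0.034,0,0.072,0,0,0],[1,0.037,0,0.078,0,0,0],[1,0.037,0,0.078,0,0,0],[1,0.037,0,0.078,0,0,0]]'
```

```text
time: 20.08
ee_pos: [0.5243, -0.008, 0.0632]
eef_rot: [0.108, 0.97, -0.024, 0.214]
ft_force: [-2.8, -0.6, 5.0]
width: 0.0158
grip_force: 59.9
```

```bash
python3 -m pendant '[[1,0,0,0,0,0,0],[1,0,0,0,0,0,0],[1,0,0,0,0,0,0]]' 3; python3 -m pendant '[[-1,0,0,0,0,0,0],[-1,0,0,0,0,0,0],[-1,0,0,0,0,0,0],[-1,0,0,0,0,0,0],[-1,0,0,0,0,0,0],[-1,0,0,0,0,0,0],[-1,0,0,0,0,0,0],[-1,0,0,0,0,0,0]]'
```

```text
time: 20.45
ee_pos: [0.5237, -0.0079, 0.0625]
eef_rot: [0.108, 0.971, -0.024, 0.214]
ft_force: [-0.6, 0.6, 3.0]
width: 0.016
grip_force: 3.0
time: 21.45
ee_pos: [0.5236, -0.008, 0.0624]
eef_rot: [0.108, 0.971, -0.024, 0.214]
ft_force: [0.2, 1.0, -0.3]
width: 0.0839
grip_force: 0.0
```

Retreat straight up by about 120 mm (the hand leans away from the jug).

```bash
python3 -m pendant '[[-1,-0.02,0,-0.05,0,0,0],[-1,-0.05,0,-0.11,0,0,0],[-1,-0.08,0,-0.18,0,0,0],[-1,-0.11,0,-0.25,0,0,0],[-1,-0.14,0,-0.31,0,0,0],[-1,-0.17,0,-0.37,0,0,0],[-1,-0.17,0,-0.37,0,0,0],[-1,-0.17,0,-0.37,0,0,0]]'; python3 - <<'E'
from plan import *; from bench import r,optics
c=optics.camera("top"); im=c["pixels"]; h=cv2.cvtColor(im,cv2.COLOR_RGB2HSV)
a=im[80:280,170:420]; b=optics.camera("scene")["pixels"][130:330,170:420]
cv2.imwrite("pics/end.png",np.hstack([cv2.resize(a,(400,320)),cv2.resize(b,(400,320))])[:,:,::-1])
E
```

```text
time: 22.45
ee_pos: [0.5229, -0.008, 0.1838]
eef_rot: [0.108, 0.971, -0.024, 0.213]
ft_force: [1.2, -0.7, 0.6]
width: 0.0868
grip_force: 0.0
```

View pics/end.png

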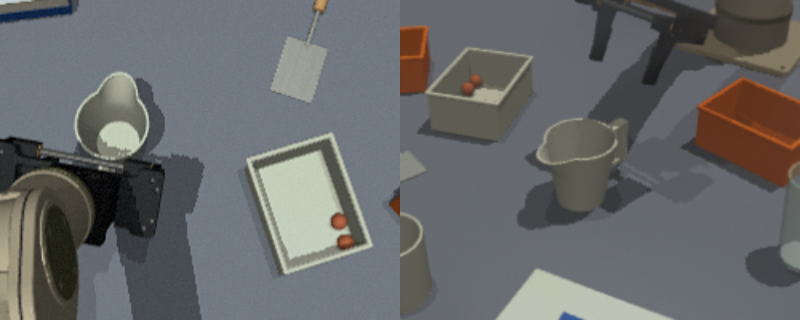

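The jug stands upright and empty, the hand is clear, both balls are in the tub, and the tub has not moved.

```bash
python3 -c "
from bench import r
print(r.close_job())"
```

```text
the job is handed in; nothing more can be done
None
```

The job is handed in at about 22.5 s of the 51 s allowed: both balls are in the white tub, the tub is where it stood, and the empty jug is upright on the bench with the gripper clear; the judge's verdict was not shown.

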